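# Lay out print-head parts on the service mat

## Robot

A 6-joint arm with a two-finger parallel gripper is mounted at the origin on the work surface. World frame = base frame: x ahead of the robot, y to its left, z up, the work surface at z = 0. Lengths are in m, angles in rad, forces in N, time in s.
With the tool pointing down it reaches from about 0.25 to 0.725 m from the base axis. Payload 4 kg.
Tool frame: the origin (TCP) lies at the very end of the fingers, on their centre line; the grasp point (between the pads) lies 19 mm behind it; z points along the fingers, y is the line along which they close (so a half turn about z gives the same grasp; the last joint's range is limited). The gripper opens to 85 mm and grips with 20 to 120 N. Pads are 22 mm wide; open, the fingers measure 114 mm over their backs; the gripper's body (76 mm by 85 mm) begins 54 mm behind the grasp point. The pads swing forward as they close: fully open they stand 13 mm farther back than shut.
Start: joints at [-1.135, 0.241, 0.005, 1.335, 0, 1.571], TCP at [0.211, -0.453, 0.231] pointing down, gripper open.
Joint ranges: [-2.72, 2.72], [-1.05, 1.87], [-1.09, 1.28], [-1.99, 2.15], [-1.42, 1.44], [-3.14, 3.14]. Speed limits (rad/s): [2.79, 2.79, 3.14, 3.14, 3.14, 3.14].

## Interface

Orientations are given as a unit quaternion [x, y, z, w].
In Python, from workcell import telemetry, vision, workorder gives the robot as it stands.
- The arm moves only by the shell command python3 -m inch 'ROWS'. ROWS is JSON, a list of rows, each a list of 3 entries, a list of its own where there are three numbers: the turn, a rotation vector about the tool's x, y, z scaled (see below), then the shift along the tool's x, y, z scaled (see below), then the closure, from -1 (fully open) to 1 (shut). A call has 1 to 10 rows; each row shifts and turns the commanded pose from where the row before left it, along the tool's axes as they then stand; what a row does not reach is not made up. The controller multiplies each number of a shift by 0.3 m and each number of a turn by 360 degrees. A row lasts 1/12 s, in which the tool goes at most 41.7 mm and 7.16 degrees, less where a joint would pass 70% of its speed; a pose out of reach is approached as far as the arm can. A call with a number of a shift or a turn outside -1 to 1 is refused whole. A call with a gripper value outside its range is refused whole. The fingers move at their own pace and stop on an object; the grip force is fixed at half the most. Time passes only in rows, so rows that do not move let the fingers close. It gives the time, the measured TCP pose, the force, the opening and the grip force at its end, in the units of the state.
- telemetry.get_obs(): the state, without advancing time (a new reading comes with each control period).
- vision.camera(name): name is "side" or "top"; returns a dict with "img" (420x560x3 uint8, red, green, blue), "fov_y" (degrees; the focal length in pixels is half the picture's height over the tangent of half this angle, whatever the lens; pixels are square), "cx", "cy" (the principal point, pixels), "D" ([k1, k2, p1, p2, k3] as OpenCV has them; the pictures are not rectified), "pose" (4x4, takes a point from camera to world coordinates). Camera axes: x right, y up, looking along -z (the intrinsics and any distortion apply to the point x, -y, -z); pixel columns grow to the right and rows downward; lengths in m; the calibration is good to about 2 mm. A picture is of the moment at which its call begins. There is no depth.
- workorder.job_done(): hands the job in; it is judged then, once.
The state is a dict: "clock": time; "joint_pos": joint angles; "joint_vel": joint speeds; "tau": joint torques, N m; "eef_pos": TCP position; "tool_rot": TCP orientation; "ft_force": force on the tool from outside, world axes, zero at the start; "ft_torque": the same for the moment, N m; "grip_width": finger opening in m; "grasp_force": force on a finger pad.
Only numpy, scipy, OpenCV 4.12 (cv2) and the standard library are available. Lean on these libraries where they do the work, as an engineer would, in place of code of your own. Each camera call takes 0.05 s, during which the arm holds its last target. There are 200 camera calls.

## Task

Lay out the print-head parts upright and square with the edges of the dark service mat: the heat sink directly behind the print head (on the side away from the robot) and the motor directly in front of the rail carriage (on the robot's side), each in line with its neighbour and with about 3 cm of clear gap to it, the heater block midway between the print head and the rail carriage, and the fan centred on top of the heat sink, square with it. Behind, in front and in line are meant along the mat's own edges. Set the parts down without dropping them, and leave the jar, the screwdriver and the brush where they are.

Things in the scene. Friction and masses are not known exactly. Their poses are not given: they have to be found in the camera images.
- mat: Thin dark rectangular service mat, fixed flat on the bench, 280 mm (its x) by 360 mm (its y), 3 mm thick, with a thin grey border line. Origin: centre of its underside, on the bench. Its x axis points away from the robot, parallel to its 280 mm sides, its y axis to the robot's left; it may be turned up to about 9 degrees on the bench.
- print_head: Black print head with a dark steel top plate and two upright brass couplings, 60 x 60 mm in plan, 60 mm high with the couplings (black box 44 mm), fixed on the mat, square with it. Its place (left or right half of the mat) varies. Origin: centre of its underside, on the mat's top; axes parallel to the mat's, x away from the robot.
- rail_carriage: Linear rail carriage: a bright aluminium plate with four screws over a dark bearing block on a short steel rail, 60 x 60 mm in plan, 44 mm high, fixed on the mat, square with it, in one row with the print head (same mat x), centres 210 mm apart. Origin: centre of its underside, on the mat's top; axes parallel to the mat's, x away from the robot.
- heat_sink: Loose heat sink: a stack of six square bright aluminium fins, 44 x 44 mm, 24 mm high, flat top. About 90 g. Origin: centre of its underside; x and y along its sides, z up. Starts flat on the bench, to the robot's right of the mat, its x axis within about 29 degrees of straight ahead of the robot, as for the other three loose parts (which of them lies where varies).
- fan: Loose square black cooling fan with a grey round opening with blades and hub on top, 40 x 40 mm, 20 mm high (hub 1 mm more). About 45 g. Origin: centre of its underside; x and y along its sides, z up. Starts flat on the bench.
- motor: Loose stepper motor standing with its shaft up: square body 42 x 42 mm, 40 mm high, aluminium end caps and black middle; thin steel shaft up to 60 mm high. About 250 g. Origin: centre of its underside; x and y along its sides, z up. Starts on the bench.
- heater_block: Loose heater block: small aluminium block 30 mm (its x) by 24 mm (its y), 18 mm high, with a brass nozzle pointing up on top (28 mm high in all). About 50 g. Origin: centre of its underside; z up. Starts on the bench.
- jar: Bystander: small closed amber glass jar, 48 mm across, 55 mm high, on the bench at the far right, beyond the loose parts. Origin: centre of its underside.
- screwdriver: Bystander: screwdriver 170 mm long lying on the bench to the robot's left of the mat, about along x. Origin: about its middle.
- brush: Bystander: brush 160 mm long lying on the bench across the robot's front right, nearer the robot than the loose parts. Origin: about its middle.
Not all that is in view belongs to the job. What is shaped like the rail_carriage but blue, green or pink is not meant.

How it is judged:
At the end, for the whole second after the job is handed in: Released, at rest, upright, square (0.2 rad): heat sink behind print head and motor before rail carriage, on the mat, gap 30 +-15 mm, at most 15 mm out of line; heater block between those two, 105 +-15 mm from each centre, 15 mm off; fan flat on the heat sink, centres within 10 mm (angle between each of heat_sink, fan, motor, heater_block's own z axis and vertical below 0.1 rad and linear speed of each of heat_sink, fan, motor, heater_block below 0.02 m/s and angular speed of each of heat_sink, fan, motor, heater_block below 0.2 rad/s and contact force between each of heat_sink, fan, motor, heater_block and the fingers below 0.02 N and (angle between the x axis of heat_sink and the x axis of mat, either way round below 0.2 rad or angle between the x axis of heat_sink and the y axis of mat, either way round below 0.2 rad) and z of heat_sink in the frame of mat between -0.002 and 0.007 m and (angle between the x axis of fan and the x axis of heat_sink, either way round below 0.2 rad or angle between the x axis of fan and the y axis of heat_sink, either way round below 0.2 rad) and (angle between the x axis of motor and the x axis of mat, either way round below 0.2 rad or angle between the x axis of motor and the y axis of mat, either way round below 0.2 rad) and z of motor in the frame of mat between -0.002 and 0.007 m and (angle between the x axis of heater_block and the x axis of mat, either way round below 0.2 rad or angle between the x axis of heater_block and the y axis of mat, either way round below 0.2 rad) and z of heater_block in the frame of mat between -0.002 and 0.007 m and x of heat_sink in the frame of print_head between 0.067 and 0.097 m and y of heat_sink in the frame of print_head between -0.015 and 0.015 m and x of motor in the frame of rail_carriage between -0.096 and -0.066 m and y of motor in the frame of rail_carriage between -0.015 and 0.015 m and x of heater_block in the frame of print_head between -0.015 and 0.015 m and horizontal distance between heater_block and print_head between 0.09 and 0.12 m and horizontal distance between heater_block and rail_carriage between 0.09 and 0.12 m and z of fan in the frame of heat_sink between 0.02 and 0.028 m and horizontal distance between fan and heat_sink below 0.01 m); the robot touches nothing.
It fails at once if a loose part is dropped or flung (faster than 0.6 m/s while the fingers do not hold it) ((linear speed of heat_sink above 0.6 m/s and contact force between heat_sink and the fingers below 0.02 N) or (linear speed of fan above 0.6 m/s and contact force between fan and the fingers below 0.02 N) or (linear speed of motor above 0.6 m/s and contact force between motor and the fingers below 0.02 N) or (linear speed of heater_block above 0.6 m/s and contact force between heater_block and the fingers below 0.02 N)).
It fails at once if the jar, the screwdriver or the brush is moved by more than 20 mm (distance of any of jar, screwdriver, brush from where it was at the start of the episode above 0.02 m).
It also fails if it takes over 96 s, if anything falls off the work surface, if the arm or the gripper's body presses on something with over 40 N, if the wrist force passes 120 N, or if a joint passes its speed limit or range.

## Working session

There is one attempt and no reset: what is moved stays moved. The work goes in short steps, Python scripts to look and compute and a shell command to move; the robot and the scene stay as the last step left them, time stands still between calls to the robot, and variables do not carry over. Pictures are saved under pics/ and viewed, at most 14 in all, crops included, and the job is handed in when it is done.

```bash
mkdir -p pics; ls; python3 - <<'E'
from workcell import telemetry, vision
import cv2, numpy as np
np.set_printoptions(precision=4,suppress=True)
o=telemetry.get_obs(); print({k:np.round(v,4) for k,v in o.items()})
for n in("top","side"):
    c=vision.camera(n); cv2.imwrite(f"pics/{n}0.png",c["img"][:,:,::-1]); print(n,c["fov_y"],c["cx"],c["cy"],c["D"]);print(np.array(c["pose"]))
E
```

```text
pics
{'clock': np.float64(0.0), 'joint_pos': array([-1.135 ,  0.2414,  0.0037,  1.3352,  0.    ,  1.5708]), 'joint_vel': array([-0.0001, -0.0005, -0.0004,  0.0034,  0.0006,  0.0014]), 'tau': array([ -0.0004, -37.2314,  25.241 ,   0.017 ,  -0.0001,  -0.    ]), 'eef_pos': array([ 0.2108, -0.4527,  0.2304]), 'tool_rot': array([ 0.9764,  0.2162, -0.0002, -0.001 ]), 'ft_force': array([-0.4089, -0.0056, -0.0064]), 'ft_torque': array([-0.0182,  0.0101,  0.0441]), 'grasp_force': np.float64(0.0), 'grip_width': np.float64(0.0857)}
top 55.570852942280226 285.4675988806844 209.67268508334146 [-0.0583  0.      0.      0.      0.    ]
[[-0.0049  0.9953 -0.097   0.4685]
 [-0.9994 -0.0083 -0.035   0.0013]
 [-0.0357  0.0967  0.9947  1.1102]
 [ 0.      0.      0.      1.    ]]
side 51.544209522631306 275.019919172069 208.9903164817333 [-0.1247  0.      0.      0.      0.    ]
[[ 0.971   0.1376 -0.1956  0.3664]
 [-0.2387  0.6089 -0.7565 -0.7068]
 [ 0.015   0.7812  0.6241  0.6555]
 [ 0.      0.      0.      1.    ]]
```

View pics/top0.png

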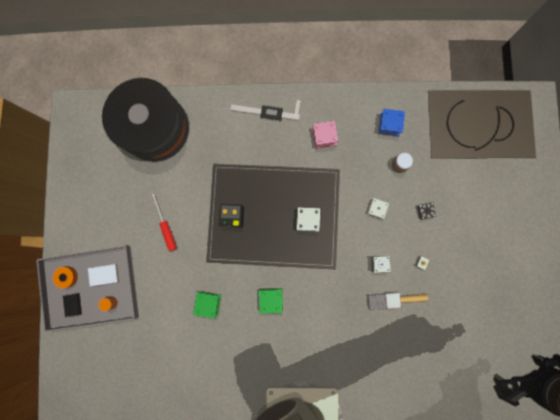

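View pics/side0.png

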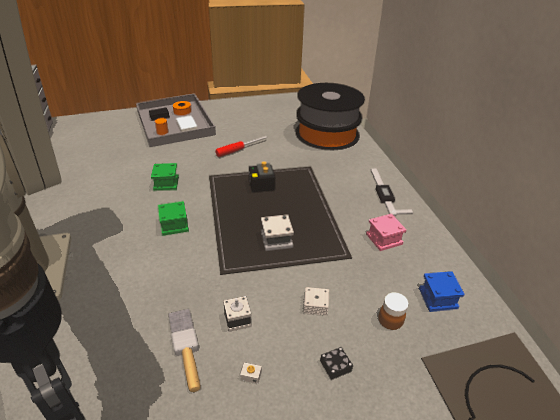

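Top view: print head at (231,216), rail carriage (bright) at (308,219). Bright square candidates: (379,209) heat sink and (381,264) motor (it shows a shaft in the side view at (237,311)). Small block at (423,263) is the heater block, and the fan is at (427,211). Look-alikes to leave: green (207,305) and (271,301), pink (326,134), blue (392,122). I'll check the choice in one crop.

```bash
python3 - <<'E'
import cv2, numpy as np
t=cv2.imread("pics/top0.png"); s=cv2.imread("pics/side0.png")
a=cv2.resize(t[190:290,350:450],(400,400),interpolation=cv2.INTER_CUBIC)
b=cv2.resize(s[275:395,210:370],(400,300),interpolation=cv2.INTER_CUBIC); b=cv2.copyMakeBorder(b,0,100,0,0,0)
cv2.imwrite("pics/crop0.png",np.hstack([a,b]))
E
```

```text
(no output)
```

View pics/crop0.png

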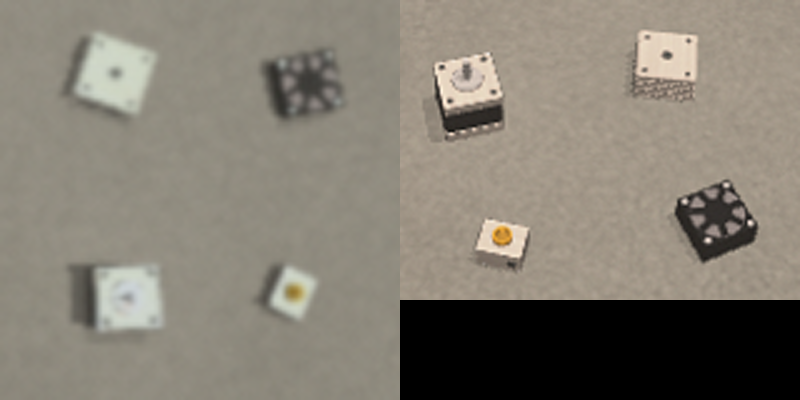

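```bash
cat > h.py <<'E'
import cv2, numpy as np
from workcell import telemetry, vision
np.set_printoptions(precision=4,suppress=True)
def cam(n):
    c=vision.camera(n); H=c["img"].shape[0]; f=H/2/np.tan(np.radians(c["fov_y"])/2)
    c["K"]=np.array([[f,0,c["cx"]],[0,f,c["cy"]],[0,0,1.]]); c["P"]=np.array(c["pose"]); c["D"]=np.array(c["D"],float); return c
def cast(c,uv,z):
    n=cv2.undistortPoints(np.float64(uv).reshape(-1,1,2),c["K"],c["D"])[:,0]
    d=np.c_[n[:,0],-n[:,1],-np.ones(len(n))]@c["P"][:3,:3].T; o=c["P"][:3,3]
    return (o+d*((z-o[2])/d[:,2])[:,None])[:,:2]
def px(c,p):
    q=(np.float64(p).reshape(-1,3)-c["P"][:3,3])@c["P"][:3,:3]; q=q*[1,-1,-1]
    return cv2.projectPoints(q,np.zeros(3),np.zeros(3),c["K"],c["D"])[0][:,0]
def blob(c,box,fn,z,S=6):
    """largest blob where fn(hsv) inside box (u0,v0,u1,v1); min-area rect on the plane z"""
    u0,v0,u1,v1=box; g=cv2.resize(c["img"][v0:v1,u0:u1],None,fx=S,fy=S,interpolation=cv2.INTER_CUBIC)
    m=fn(cv2.cvtColor(g,cv2.COLOR_RGB2HSV)).astype(np.uint8)
    k=max(cv2.findContours(m,cv2.RETR_EXTERNAL,cv2.CHAIN_APPROX_NONE)[0],key=cv2.contourArea)[:,0]
    w=cast(c,(k+.5)/S-.5+[u0,v0],z)
    (x,y),s,a=cv2.minAreaRect(np.float32(w*1000)); a=(a+45)%90-45
    return np.array([x,y]),np.array(s),a
E
cat > m.py <<'E'
from h import *
t=cam("top"); s=cam("side")
bt=lambda th:lambda h:(h[...,2]>th)
dk=lambda th:lambda h:(h[...,2]<th)
print("mat",*blob(t,(195,155,352,278),dk(75),.003,3))
for th in(170,185):
  print(th)
  print("rail",*blob(t,(285,195,332,242),bt(th),.047),*blob(s,(255,205,298,255),bt(th),.047))
  print("sink",*blob(t,(362,192,396,226),bt(th),.024),*blob(s,(298,283,335,318),bt(th),.024))
  print("motor",*blob(t,(364,248,396,280),bt(th),.040),*blob(s,(218,292,255,330),bt(th),.040))
  print("heater",*blob(t,(412,252,434,276),bt(th),.018),*blob(s,(238,358,264,384),bt(th),.018))
for th in(75,95): print("fan",*blob(t,(410,194,444,228),dk(th),.020),*blob(s,(315,340,358,384),dk(th),.020))
for th in(45,60): print("head",*blob(t,(216,198,250,234),dk(th),.047))
E
python3 m.py
```

```text
mat [564.6444 131.8878] [220.2908 251.3899] -3.3776016235351562
170
rail [547.533  -21.8578] [58.9978 59.3218] -3.6528396606445312 [547.5214 -22.1887] [62.1981 60.519 ] -3.1932754516601562
sink [ 577.6094 -214.8244] [44.6946 44.5957] -20.058433532714844 [ 577.3185 -213.1094] [47.3354 46.791 ] -19.437881469726562
motor [ 426.2874 -216.6021] [40.5899 41.7064] 1.3628133535385132 [ 426.6316 -215.2933] [43.6525 44.3721] 2.0430688858032227
heater [ 427.8217 -332.5326] [23.589  29.5347] -25.876205444335938 [ 427.7018 -331.1903] [25.4848 31.2851] -26.55965805053711
185
rail [547.7256 -21.7354] [57.6705 57.909 ] -3.54736328125 [547.5163 -22.0344] [61.1715 59.9604] -3.313873291015625
sink [ 577.543  -214.4947] [42.7014 42.2996] -19.9774169921875 [ 577.199  -213.0973] [45.4129 45.7525] -20.225128173828125
motor [ 426.1331 -216.4262] [38.4319 39.3927] 1.2045174837112427 [ 426.6012 -215.4783] [42.9075 43.3636] 2.271199941635132
heater [ 427.8491 -332.2701] [21.708  27.4703] -26.338165283203125 [ 427.5055 -331.4113] [24.3987 30.3061] -26.763442993164062
fan [ 565.1074 -325.7084] [35.8683  8.8176] 10.709617614746094 [ 566.8663 -352.5356] [46.401  47.6654] 9.240220069885254
fan [ 568.1516 -342.7345] [39.431  47.0335] 10.402729988098145 [ 566.7426 -352.597 ] [47.335  48.6337] 9.588591575622559
head [555.0844 156.9068] [ 8.7563 57.1942] -4.073890686035156
head [556.9596 185.3659] [70.065  67.6774] -3.04901123046875
```

The crop confirms the choice: heat sink upper left, fan upper right, motor (with shaft) lower left, heater block (with nozzle) lower right. The two views agree to about 1–2 mm.

```bash
cat > plan.py <<'E'
import sys, numpy as np
from scipy.spatial.transform import Rotation as R
from workcell import telemetry
o=telemetry.get_obs(); r=R.from_quat(o["tool_rot"]); p=np.array(o["eef_pos"])
print("t",round(float(o["clock"]),2),"p",np.round(p*1000,1),"w",round(float(o["grip_width"])*1000,1),"tilt",np.round(np.degrees((r.apply([0,0,1])[:2])),2))
for i in range(1,len(sys.argv),4):  # waypoints x y z(mm) psi(deg): turn first, then shift along tool axes
    x,y,z,psi=map(float,sys.argv[i:i+4]); c=np.cos(np.radians(psi)); s=np.sin(np.radians(psi))
    g=R.from_matrix(np.array([[c,s,0],[s,-c,0],[0,0,-1]]))
    tu=(r.inv()*g).as_rotvec()/(2*np.pi); q=np.array([x,y,z])/1000; d=g.inv().apply(q-p)/.3
    print("turn",np.round(tu,4),"rows",np.ceil(abs(tu).max()/.0185),"| shift",np.round(d,4),"rows",np.ceil(np.linalg.norm(d)/.12))
    r,p=g,q
E
python3 plan.py 577.4 -213.8 150 -20  577.4 -213.8 4 -20  577.4 -213.8 150 -20  642 183 150 -3.5  642 183 8 -3.5
```

```text
t 0.2 p [ 210.9 -452.9  230.7] w 85.4 tilt [-0.03  0.07]
turn [-2.000e-04  1.000e-04  1.249e-01] rows 7.0 | shift [ 0.8753 -1.1668  0.2692] rows 13.0
turn [0. 0. 0.] rows 0.0 | shift [0.     0.     0.4867] rows 5.0
turn [0. 0. 0.] rows 0.0 | shift [ 0.      0.     -0.4867] rows 5.0
turn [ 0.      0.     -0.0458] rows 3.0 | shift [ 0.1342 -1.3333  0.    ] rows 12.0
turn [0. 0. 0.] rows 0.0 | shift [0.     0.     0.4733] rows 4.0
```

```bash
python3 -m inch '[[[0,0,0.0178],[0,0,0],-1],[[0,0,0.0178],[0,0,0],-1],[[0,0,0.0178],[0,0,0],-1],[[0,0,0.0178],[0,0,0],-1],[[0,0,0.0178],[0,0,0],-1],[[0,0,0.0178],[0,0,0],-1],[[0,0,0.0181],[0,0,0],-1]]' >/dev/null
python3 -m inch '[[[0,0,0],[0.0625,-0.0833,0.0192],-1],[[0,0,0],[0.0625,-0.0833,0.0192],-1],[[0,0,0],[0.0625,-0.0833,0.0192],-1],[[0,0,0],[0.0625,-0.0833,0.0192],-1],[[0,0,0],[0.0625,-0.0833,0.0192],-1],[[0,0,0],[0.0625,-0.0833,0.0192],-1],[[0,0,0],[0.0625,-0.0833,0.0192],-1]]' >/dev/null
python3 -m inch '[[[0,0,0],[0.0625,-0.0833,0.0192],-1],[[0,0,0],[0.0625,-0.0833,0.0192],-1],[[0,0,0],[0.0625,-0.0833,0.0192],-1],[[0,0,0],[0.0625,-0.0833,0.0192],-1],[[0,0,0],[0.0625,-0.0833,0.0192],-1],[[0,0,0],[0.0625,-0.0833,0.0192],-1],[[0,0,0],[0.0625,-0.0833,0.0192],-1],[[0,0,0],[0,0,0],-1],[[0,0,0],[0,0,0],-1]]'
python3 plan.py 577.4 -213.8 4 -20
```

```text
clock: 2.12
eef_pos: [0.578, -0.2127, 0.1492]
tool_rot: [0.985, -0.172, -0.001, -0.0]
ft_force: [-0.5, -0.1, 0.6]
grip_width: 0.0849
grasp_force: 0.0
t 2.12 p [ 578.  -212.7  149.2] w 84.9 tilt [-0.12  0.03]
turn [0.     0.0004 0.0005] rows 1.0 | shift [-0.0005  0.004   0.484 ] rows 5.0
```

```bash
python3 -m inch '[[[0,0,0],[0,0,0.1],-1],[[0,0,0],[0,0,0.1],-1],[[0,0,0],[0,0,0.1],-1],[[0,0,0],[0,0,0.1],-1],[[0,0,0],[0,0.004,0.05],-1],[[0,0,0],[0,0,0.034],-1],[[0,0,0],[0,0,0],-1],[[0,0,0],[0,0,0],-1]]'
python3 -m inch '[[[0,0,0],[0,0,0],1],[[0,0,0],[0,0,0],1],[[0,0,0],[0,0,0],1],[[0,0,0],[0,0,0],1],[[0,0,0],[0,0,0],1],[[0,0,0],[0,0,0],1],[[0,0,0],[0,0,0],1],[[0,0,0],[0,0,0],1],[[0,0,0],[0,0,0],1]]'
```

```text
clock: 2.78
eef_pos: [0.5767, -0.216, 0.0059]
tool_rot: [0.985, -0.174, -0.0, 0.0]
ft_force: [0.4, 0.3, 0.4]
grip_width: 0.0856
grasp_force: 0.0
clock: 3.53
eef_pos: [0.5784, -0.2158, 0.0073]
tool_rot: [0.985, -0.174, 0.002, 0.0]
ft_force: [-0.4, 0.4, 5.5]
grip_width: 0.0424
grasp_force: 63.7
```

```bash
python3 -m inch '[[[0,0,0],[0,0,-0.04],1],[[0,0,0],[0,0,-0.1],1],[[0,0,0],[0,0,-0.12],1],[[0,0,0],[0,0,-0.12],1],[[0,0,0],[0,0,-0.1],1],[[0,0,-0.0153],[0,0,0],1],[[0,0,-0.0153],[0,0,0],1],[[0,0,-0.0152],[0,0,0],1]]'
python3 -m inch '[[[0,0,0],[0.0096,-0.0952,0],1],[[0,0,0],[0.0096,-0.0952,0],1],[[0,0,0],[0.0096,-0.0952,0],1],[[0,0,0],[0.0096,-0.0952,0],1],[[0,0,0],[0.0096,-0.0952,0],1],[[0,0,0],[0.0096,-0.0952,0],1],[[0,0,0],[0.0096,-0.0952,0],1]]' >/dev/null
python3 -m inch '[[[0,0,0],[0.0096,-0.0952,0],1],[[0,0,0],[0.0096,-0.0952,0],1],[[0,0,0],[0.0096,-0.0952,0],1],[[0,0,0],[0.0096,-0.0952,0],1],[[0,0,0],[0.0096,-0.0952,0],1],[[0,0,0],[0.0096,-0.0952,0],1],[[0,0,0],[0.0096,-0.0952,0],1],[[0,0,0],[0,0,0],1],[[0,0,0],[0,0,0],1]]'
python3 plan.py 642 183 40 -3.5 642 183 11.5 -3.5
python3 - <<'E'
from h import *
for n in("top","side"): cv2.imwrite(f"/tmp/{n}.png",cam(n)["img"][:,:,::-1])
t=cv2.imread("/tmp/top.png")[110:290,140:400]; s=cv2.imread("/tmp/side.png")[90:270,190:450]
cv2.imwrite("pics/hold1.png",cv2.resize(np.vstack([t,s]),None,fx=1.6,fy=1.6))
E
```

```text
clock: 4.2
eef_pos: [0.5771, -0.2154, 0.1512]
tool_rot: [1.0, -0.028, 0.001, 0.0]
ft_force: [0.3, -0.5, -0.7]
grip_width: 0.0424
grasp_force: 62.8
clock: 5.53
eef_pos: [0.6286, 0.0895, 0.157]
tool_rot: [0.998, 0.053, -0.002, -0.038]
ft_force: [0.1, 0.9, -1.7]
grip_width: 0.0424
grasp_force: 62.8
t 5.53 p [628.6  89.5 157. ] w 42.4 tilt [-0.49  4.3 ]
turn [-0.012   0.0011  0.0266] rows 2.0 | shift [ 0.0254 -0.3139  0.39  ] rows 5.0
turn [0. 0. 0.] rows 0.0 | shift [0.    0.    0.095] rows 1.0
```

View pics/hold1.png

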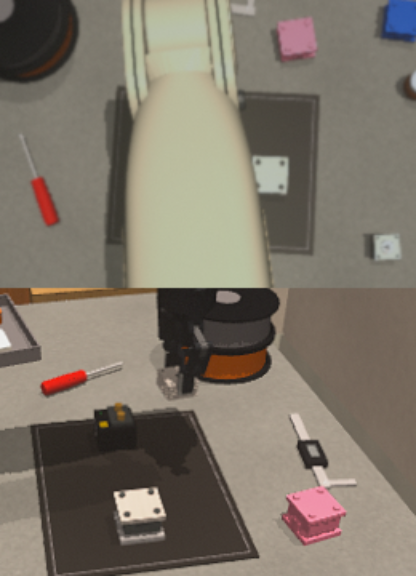

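Heat sink is held (side view, about (180,375)), but the arm has come up short and tilted. I'll check the joints before correcting.

```bash
python3 -m inch '[[[0,0,0],[0,0,0],1],[[0,0,0],[0,0,0],1]]'
python3 -c "
from workcell import telemetry as t
print(t.get_obs()['joint_pos'])"
python3 plan.py 642 183 60 -3.5
```

```text
clock: 5.8
eef_pos: [0.6284, 0.0877, 0.1568]
tool_rot: [0.998, 0.052, -0.002, -0.038]
ft_force: [0.3, -0.1, -1.2]
grip_width: 0.0426
grasp_force: 62.8
[0.10247774 0.54642323 0.26423777 1.28972578 0.07570032 3.14061334]
t 5.8 p [628.4  87.7 156.8] w 42.6 tilt [-0.51  4.3 ]
turn [-0.012   0.0012  0.0262] rows 2.0 | shift [ 0.026  -0.3199  0.3228] rows 4.0
```

```bash
python3 -m inch '[[[0,0,-0.0185],[0,0,0],1],[[0,0,-0.0185],[0,0,0],1],[[0,0,-0.0185],[0,0,0],1],[[0,0,-0.0185],[0,0,0],1],[[0,0,-0.0185],[0,0,0],1],[[0,0,-0.0185],[0,0,0],1],[[0,0,-0.0185],[0,0,0],1],[[0,0,-0.0185],[0,0,0],1],[[0,0,-0.0185],[0,0,0],1],[[0,0,-0.0185],[0,0,0],1]]' >/dev/null
python3 -m inch '[[[0,0,-0.0185],[0,0,0],1],[[0,0,-0.0185],[0,0,0],1],[[0,0,-0.0185],[0,0,0],1],[[0,0,-0.0185],[0,0,0],1],[[0,0,-0.0185],[0,0,0],1],[[0,0,-0.0185],[0,0,0],1],[[0,0,-0.0185],[0,0,0],1],[[0,0,-0.0185],[0,0,0],1],[[0,0,-0.0185],[0,0,0],1],[[0,0,-0.0185],[0,0,0],1]]' >/dev/null
python3 -m inch '[[[0,0,-0.0185],[0,0,0],1],[[0,0,-0.0185],[0,0,0],1],[[0,0,-0.0185],[0,0,0],1],[[0,0,-0.0185],[0,0,0],1],[[0,0,0],[0,0,0],1],[[0,0,0],[0,0,0],1]]'
python3 plan.py 642 183 150 176.5 642 183 11.5 176.5
```

```text
clock: 7.97
eef_pos: [0.6284, 0.088, 0.1569]
tool_rot: [0.125, 0.991, 0.037, -0.009]
ft_force: [0.7, -0.1, -1.4]
grip_width: 0.0428
grasp_force: 62.8
t 7.97 p [628.4  88.  156.9] w 42.8 tilt [-0.5   4.31]
turn [ 0.0116 -0.0032 -0.0302] rows 2.0 | shift [-0.0258  0.319   0.0231] rows 3.0
turn [0. 0. 0.] rows 0.0 | shift [0.     0.     0.4617] rows 4.0
```

```bash
python3 -m inch '[[[0.0058,-0.0016,-0.0151],[0,0,0],1],[[0.0058,-0.0016,-0.0151],[0,0,0],1],[[0,0,0],[-0.0065,0.08,0.006],1],[[0,0,0],[-0.0065,0.08,0.006],1],[[0,0,0],[-0.0065,0.08,0.006],1],[[0,0,0],[-0.0065,0.08,0.005],1],[[0,0,0],[0,0,0],1],[[0,0,0],[0,0,0],1]]'
python3 plan.py 642 183 40 176.5  642 183 11 176.5
```

```text
clock: 8.63
eef_pos: [0.6415, 0.185, 0.1495]
tool_rot: [0.029, 1.0, 0.0, -0.0]
ft_force: [0.3, 0.2, -1.4]
grip_width: 0.0422
grasp_force: 62.8
t 8.63 p [641.5 185.  149.5] w 42.2 tilt [-0.02  0.  ]
turn [ 0.     -0.0001  0.0006] rows 1.0 | shift [-0.0019 -0.0067  0.3651] rows 4.0
turn [0. 0. 0.] rows 0.0 | shift [0.     0.     0.0967] rows 1.0
```

```bash
python3 -m inch '[[[0,0,0],[-0.002,-0.006,0.1],1],[[0,0,0],[0,0,0.1],1],[[0,0,0],[0,0,0.1],1],[[0,0,0],[0,0,0.09],1],[[0,0,0],[0,0,0.04],1],[[0,0,0],[0,0,0.018],1],[[0,0,0],[0,0,0],1],[[0,0,0],[0,0,0],1],[[0,0,0],[0,0,0],1]]'
```

```text
clock: 9.38
eef_pos: [0.6442, 0.1823, 0.0181]
tool_rot: [0.029, 1.0, 0.001, 0.002]
ft_force: [-0.2, -0.3, -1.3]
grip_width: 0.0425
grasp_force: 62.7
```

```bash
python3 -m inch '[[[0,0,0],[0.006,0,0.012],1],[[0,0,0],[0,0,0.006],1],[[0,0,0],[0,0,0.005],1],[[0,0,0],[0,0,0],1],[[0,0,0],[0,0,0],1]]'
```

```text
clock: 9.8
eef_pos: [0.641, 0.1824, 0.0104]
tool_rot: [0.029, 1.0, 0.0, 0.001]
ft_force: [-2.5, -0.6, 5.6]
grip_width: 0.0427
grasp_force: 63.5
```

Contact with the mat. I'll release, raise, and head for the motor.

```bash
python3 -m inch '[[[0,0,0],[0,0,0],0.2],[[0,0,0],[0,0,0],-0.2],[[0,0,0],[0,0,0],-0.6],[[0,0,0],[0,0,0],-1],[[0,0,0],[0,0,0],-1],[[0,0,0],[0,0,0],-1],[[0,0,0],[0,0,-0.05],-1],[[0,0,0],[0,0,-0.12],-1],[[0,0,0],[0,0,-0.14],-1],[[0,0,0],[0,0,-0.14],-1]]'
python3 -m inch '[[[0,0,0],[0,0,-0.02],-1],[[0,0,0],[0,0,0],-1],[[0,0,0],[0,0,0],-1]]' >/dev/null
python3 plan.py 426.4 -215.8 150 181.7 426.4 -215.8 16 181.7
```

```text
clock: 10.63
eef_pos: [0.6394, 0.1818, 0.1431]
tool_rot: [0.029, 1.0, -0.0, -0.001]
ft_force: [0.8, 0.6, -0.3]
grip_width: 0.0851
grasp_force: 0.0
t 10.88 p [640.7 182.2 149.5] w 85.2 tilt [0.08 0.05]
turn [ 0.0001  0.0002 -0.0139] rows 1.0 | shift [ 0.7535 -1.3049 -0.0016] rows 13.0
turn [0. 0. 0.] rows 0.0 | shift [0.     0.     0.4467] rows 4.0
```

```bash
python3 -m inch '[[[0,0,-0.0139],[0,0,0],-1],[[0,0,0],[0.0538,-0.0932,0],-1],[[0,0,0],[0.0538,-0.0932,0],-1],[[0,0,0],[0.0538,-0.0932,0],-1],[[0,0,0],[0.0538,-0.0932,0],-1],[[0,0,0],[0.0538,-0.0932,0],-1],[[0,0,0],[0.0538,-0.0932,0],-1],[[0,0,0],[0.0538,-0.0932,0],-1]]' >/dev/null
python3 -m inch '[[[0,0,0],[0.0538,-0.0932,0],-1],[[0,0,0],[0.0538,-0.0932,0],-1],[[0,0,0],[0.0538,-0.0932,0],-1],[[0,0,0],[0.0538,-0.0932,0],-1],[[0,0,0],[0.0538,-0.0932,0],-1],[[0,0,0],[0.0538,-0.0932,0],-1],[[0,0,0],[0.0538,-0.0932,0],-1],[[0,0,0],[0,0,0],-1],[[0,0,0],[0,0,0],-1]]'
python3 plan.py 426.4 -215.8 16 181.7
python3 - <<'E'
from h import *
t=cam("top"); cv2.imwrite("/tmp/top1.png",t["img"][:,:,::-1])
for th in (165,180): print("sink",*blob(t,(215,150,262,196),lambda h:h[...,2]>th,.027))
print("rail",*blob(t,(285,195,332,242),lambda h:h[...,2]>175,.047))
E
```

```text
clock: 12.3
eef_pos: [0.4241, -0.2164, 0.1468]
tool_rot: [-0.013, 1.0, 0.001, -0.002]
ft_force: [-0.3, 0.5, -0.3]
grip_width: 0.0851
grasp_force: 0.0
t 12.3 p [ 424.1 -216.4  146.8] w 85.1 tilt [-0.21  0.16]
turn [ 0.0004 -0.0006 -0.0006] rows 1.0 | shift [-0.0077  0.0017  0.436 ] rows 4.0
sink [641.621  180.7381] [44.8684 44.4509] -2.8488235473632812
sink [641.7145 180.9498] [42.8152 42.8072] -2.0739669799804688
rail [547.5316 -21.8752] [59.0076 59.3409] -3.690093994140625
```

```bash
python3 -m inch '[[[0,0,0],[-0.007,0,0.1],-1],[[0,0,0],[0,0,0.1],-1],[[0,0,0],[0,0,0.1],-1],[[0,0,0],[0,0,0.09],-1],[[0,0,0],[0,0,0.046],-1],[[0,0,0],[0,0,0],-1],[[0,0,0],[0,0,0],-1]]'
python3 -m inch '[[[0,0,0],[0,0,0],1],[[0,0,0],[0,0,0],1],[[0,0,0],[0,0,0],1],[[0,0,0],[0,0,0],1],[[0,0,0],[0,0,0],1],[[0,0,0],[0,0,0],1],[[0,0,0],[0,0,0],1],[[0,0,0],[0,0,0],1]]'
python3 plan.py 426.4 -215.8 130 181.7 466.7 -17 130 176.5 466.7 -17 20 176.5
```

```text
clock: 12.93
eef_pos: [0.4278, -0.214, 0.0168]
tool_rot: [-0.016, 1.0, 0.001, -0.002]
ft_force: [0.3, -0.0, -0.6]
grip_width: 0.0858
grasp_force: 0.0
clock: 13.6
eef_pos: [0.4297, -0.2161, 0.0195]
tool_rot: [-0.015, 1.0, -0.0, 0.002]
ft_force: [0.7, 1.3, 6.6]
grip_width: 0.0403
grasp_force: 62.7
t 13.6 p [ 429.7 -216.1   19.5] w 40.3 tilt [ 0.19 -0.01]
turn [-0.      0.0005  0.    ] rows 1.0 | shift [ 0.0108  0.0012 -0.3683] rows 4.0
turn [0.     0.     0.0144] rows 1.0 | shift [-0.0936  0.6696  0.    ] rows 6.0
turn [0. 0. 0.] rows 0.0 | shift [0.     0.     0.3667] rows 4.0
```

```bash
python3 -m inch '[[[0,0,0],[0,0,-0.05],1],[[0,0,0],[0,0,-0.1],1],[[0,0,0],[0,0,-0.12],1],[[0,0,0],[0,0,-0.1],1],[[0,0,0.0144],[0,0,0],1],[[0,0,0],[-0.013,0.0957,0],1],[[0,0,0],[-0.013,0.0957,0],1],[[0,0,0],[-0.013,0.0957,0],1],[[0,0,0],[-0.013,0.0957,0],1]]'
python3 -m inch '[[[0,0,0],[-0.013,0.0957,0],1],[[0,0,0],[-0.013,0.0957,0],1],[[0,0,0],[-0.013,0.0957,0],1],[[0,0,0],[0,0,0],1],[[0,0,0],[0,0,0],1]]'
python3 plan.py 468.5 -17 30 176.5  468.5 -17 22.5 176.5
```

```text
clock: 14.35
eef_pos: [0.4505, -0.1012, 0.1291]
tool_rot: [0.031, 1.0, 0.0, -0.0]
ft_force: [0.5, -0.0, -3.5]
grip_width: 0.0407
grasp_force: 61.8
clock: 14.77
eef_pos: [0.4676, -0.0157, 0.129]
tool_rot: [0.029, 1.0, 0.0, -0.0]
ft_force: [-0.2, -0.5, -1.5]
grip_width: 0.0408
grasp_force: 62.1
t 14.77 p [467.6 -15.7 129. ] w 40.8 tilt [-0.02  0.  ]
turn [-0.     -0.0001  0.0006] rows 1.0 | shift [-0.0033 -0.0042  0.33  ] rows 3.0
turn [0. 0. 0.] rows 0.0 | shift [0.    0.    0.025] rows 1.0
```

```bash
python3 -m inch '[[[0,0,0],[-0.002,-0.002,0.1],1],[[0,0,0],[0,0,0.1],1],[[0,0,0],[0,0,0.09],1],[[0,0,0],[0,0,0.04],1],[[0,0,0],[0,0,0],1],[[0,0,0],[0,0,0],1]]'
python3 -m inch '[[[0,0,0],[0,0,0.008],1],[[0,0,0],[0,0,0.008],1],[[0,0,0],[0,0,0],1],[[0,0,0],[0,0,0],1]]'
```

```text
clock: 15.27
eef_pos: [0.4675, -0.0184, 0.0296]
tool_rot: [0.031, 1.0, 0.0, -0.001]
ft_force: [-0.5, -0.6, -2.6]
grip_width: 0.0406
grasp_force: 62.0
clock: 15.6
eef_pos: [0.469, -0.0176, 0.0261]
tool_rot: [0.03, 1.0, 0.0, 0.001]
ft_force: [-0.2, 0.9, -2.2]
grip_width: 0.0406
grasp_force: 62.0
```

```bash
python3 -m inch '[[[0,0,0],[0,0,0.007],1],[[0,0,0],[0,0,0],1],[[0,0,0],[0,0,0],1]]'
python3 -m inch '[[[0,0,0],[0,0,0.007],1],[[0,0,0],[0,0,0],1],[[0,0,0],[0,0,0],1]]'
```

```text
clock: 15.85
eef_pos: [0.4684, -0.0174, 0.0233]
tool_rot: [0.03, 1.0, 0.0, 0.0]
ft_force: [-0.1, -0.2, -2.8]
grip_width: 0.0408
grasp_force: 62.0
clock: 16.1
eef_pos: [0.4687, -0.0174, 0.0226]
tool_rot: [0.03, 1.0, 0.0, 0.001]
ft_force: [-3.1, 0.5, 8.4]
grip_width: 0.0408
grasp_force: 63.4
```

```bash
python3 -m inch '[[[0,0,0],[0,0,0],0.2],[[0,0,0],[0,0,0],-0.2],[[0,0,0],[0,0,0],-0.6],[[0,0,0],[0,0,0],-1],[[0,0,0],[0,0,0],-1],[[0,0,0],[0,0,0],-1],[[0,0,0],[0,0,-0.05],-1],[[0,0,0],[0,0,-0.12],-1],[[0,0,0],[0,0,-0.13],-1],[[0,0,0],[0,0,-0.1],-1]]'
python3 plan.py 427.7 -331.8 130 153.8 427.7 -331.8 6 153.8
```

```text
clock: 16.93
eef_pos: [0.4686, -0.0175, 0.1433]
tool_rot: [0.03, 1.0, 0.0, 0.0]
ft_force: [1.5, 0.8, 0.2]
grip_width: 0.0855
grasp_force: 0.0
t 16.93 p [468.6 -17.5 143.3] w 85.5 tilt [0.05 0.02]
turn [0.0001 0.0001 0.0631] rows 4.0 | shift [-0.3401 -1.0002  0.0442] rows 9.0
turn [0. 0. 0.] rows 0.0 | shift [0.     0.     0.4133] rows 4.0
```

```bash
python3 -m inch '[[[0,0,0.0158],[0,0,0],-1],[[0,0,0.0158],[0,0,0],-1],[[0,0,0.0158],[0,0,0],-1],[[0,0,0.0157],[0,0,0],-1],[[0,0,0],[-0.034,-0.1,0.0044],-1],[[0,0,0],[-0.034,-0.1,0.0044],-1],[[0,0,0],[-0.034,-0.1,0.0044],-1],[[0,0,0],[-0.034,-0.1,0.0044],-1],[[0,0,0],[-0.034,-0.1,0.0044],-1]]' >/dev/null
python3 -m inch '[[[0,0,0],[-0.034,-0.1,0.0044],-1],[[0,0,0],[-0.034,-0.1,0.0044],-1],[[0,0,0],[-0.034,-0.1,0.0044],-1],[[0,0,0],[-0.034,-0.1,0.0044],-1],[[0,0,0],[-0.034,-0.1,0.0044],-1],[[0,0,0],[0,0,0],-1],[[0,0,0],[0,0,0],-1]]'
python3 plan.py 427.7 -331.8 6 153.8
python3 - <<'E'
from h import *
t=cam("top"); s=cam("side")
for th in (165,180): print("motor",*blob(t,(290,230,326,268),lambda h:h[...,2]>th,.043))
cv2.imwrite("pics/m1.png",cv2.resize(np.vstack([t["img"][140:280,190:350,::-1],s["img"][150:290,190:350,::-1]]),None,fx=2,fy=2))
E
```

```text
clock: 18.27
eef_pos: [0.4269, -0.333, 0.1272]
tool_rot: [0.228, 0.974, 0.001, -0.0]
ft_force: [-0.7, 0.0, -0.3]
grip_width: 0.0851
grasp_force: 0.0
t 18.27 p [ 426.9 -333.   127.2] w 85.1 tilt [-0.02  0.06]
turn [ 0.0001 -0.0001 -0.0005] rows 1.0 | shift [-0.0007  0.0048  0.404 ] rows 4.0
motor [465.0887 -18.6423] [40.8399 42.0059] -0.45638275146484375
motor [465.3056 -18.6405] [39.9448 40.682 ] -0.45796966552734375
```

View pics/m1.png

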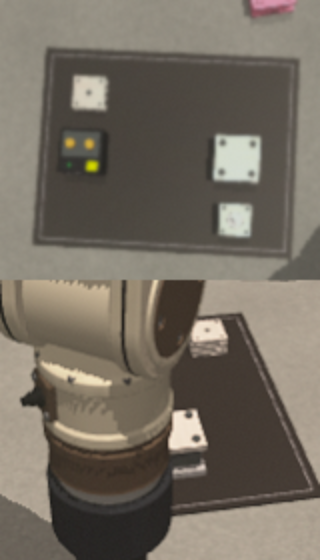

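Heat sink and motor stand in place (sink behind the head, motor before the carriage, in the picture at (90,92) and (235,218)). Now the heater block.

```bash
python3 -m inch '[[[0,0,0],[0,0.004,0.1],-1],[[0,0,0],[0,0,0.1],-1],[[0,0,0],[0,0,0.1],-1],[[0,0,0],[0,0,0.07],-1],[[0,0,0],[0,0,0.03],-1],[[0,0,0],[0,0,0],-1],[[0,0,0],[0,0,0],-1]]'
python3 -m inch '[[[0,0,0],[0,0,0],1],[[0,0,0],[0,0,0],1],[[0,0,0],[0,0,0],1],[[0,0,0],[0,0,0],1],[[0,0,0],[0,0,0],1],[[0,0,0],[0,0,0],1],[[0,0,0],[0,0,0],1],[[0,0,0],[0,0,0],1],[[0,0,0],[0,0,0],1],[[0,0,0],[0,0,0],1]]'
python3 plan.py 427.7 -331.8 150 153.8 554 83 150 176.5 554 83 10 176.5
```

```text
clock: 18.95
eef_pos: [0.4286, -0.3298, 0.0083]
tool_rot: [0.226, 0.974, 0.0, -0.0]
ft_force: [-0.0, -0.4, 0.9]
grip_width: 0.085
grasp_force: 0.0
clock: 19.78
eef_pos: [0.4286, -0.3312, 0.0088]
tool_rot: [0.227, 0.974, -0.0, 0.001]
ft_force: [-0.9, -0.4, 6.3]
grip_width: 0.0219
grasp_force: 59.5
t 19.78 p [ 428.6 -331.2    8.8] w 21.9 tilt [ 0.09 -0.04]
turn [ 0.      0.0003 -0.    ] rows 1.0 | shift [ 0.0019 -0.0033 -0.4706] rows 4.0
turn [ 0.      0.     -0.0631] rows 4.0 | shift [-0.3358  1.4058  0.    ] rows 13.0
turn [0. 0. 0.] rows 0.0 | shift [0.     0.     0.4667] rows 4.0
```

```bash
python3 -m inch '[[[0,0,0],[0,0,-0.05],1],[[0,0,0],[0,0,-0.1],1],[[0,0,0],[0,0,-0.12],1],[[0,0,0],[0,0,-0.12],1],[[0,0,0],[0,0,-0.08],1],[[0,0,-0.0158],[0,0,0],1],[[0,0,-0.0158],[0,0,0],1],[[0,0,-0.0158],[0,0,0],1],[[0,0,-0.0157],[0,0,0],1]]'
python3 -m inch '[[[0,0,0],[-0.024,0.1004,0],1],[[0,0,0],[-0.024,0.1004,0],1],[[0,0,0],[-0.024,0.1004,0],1],[[0,0,0],[-0.024,0.1004,0],1],[[0,0,0],[-0.024,0.1004,0],1],[[0,0,0],[-0.024,0.1004,0],1],[[0,0,0],[-0.024,0.1004,0],1]]' >/dev/null
python3 -m inch '[[[0,0,0],[-0.024,0.1004,0],1],[[0,0,0],[-0.024,0.1004,0],1],[[0,0,0],[-0.024,0.1004,0],1],[[0,0,0],[-0.024,0.1004,0],1],[[0,0,0],[-0.024,0.1004,0],1],[[0,0,0],[-0.024,0.1004,0],1],[[0,0,0],[-0.024,0.1004,0],1],[[0,0,0],[0,0,0],1],[[0,0,0],[0,0,0],1]]'
python3 plan.py 554 83 20 176.5 554 83 11.5 176.5
```

```text
clock: 20.53
eef_pos: [0.4278, -0.3305, 0.1487]
tool_rot: [0.028, 1.0, 0.0, -0.0]
ft_force: [0.4, 0.5, -1.1]
grip_width: 0.0223
grasp_force: 58.9
clock: 21.87
eef_pos: [0.5541, 0.0857, 0.1483]
tool_rot: [0.029, 1.0, 0.0, -0.0]
ft_force: [0.1, -1.1, -0.9]
grip_width: 0.0223
grasp_force: 59.0
t 21.87 p [554.1  85.7 148.3] w 22.3 tilt [-0.05  0.  ]
turn [-0.     -0.0001  0.0006] rows 1.0 | shift [-3.000e-04 -9.000e-03  4.278e-01] rows 4.0
turn [0. 0. 0.] rows 0.0 | shift [0.     0.     0.0283] rows 1.0
```

```bash
python3 -m inch '[[[0,0,0],[0,-0.007,0.1],1],[[0,0,0],[0,0,0.1],1],[[0,0,0],[0,0,0.1],1],[[0,0,0],[0,0,0.08],1],[[0,0,0],[0,0,0.045],1],[[0,0,0],[0,0,0],1],[[0,0,0],[0,0,0],1]]'
python3 -m inch '[[[0,0,0],[0,0,0.007],1],[[0,0,0],[0,0,0.006],1],[[0,0,0],[0,0,0],1],[[0,0,0],[0,0,0],1]]'
python3 -m inch '[[[0,0,0],[0,0,0.006],1],[[0,0,0],[0,0,0],1],[[0,0,0],[0,0,0],1]]'
```

```text
clock: 22.45
eef_pos: [0.553, 0.0809, 0.0208]
tool_rot: [0.031, 1.0, -0.0, -0.001]
ft_force: [0.4, -0.7, -0.7]
grip_width: 0.022
grasp_force: 59.0
clock: 22.78
eef_pos: [0.5548, 0.0821, 0.0186]
tool_rot: [0.03, 1.0, 0.0, 0.001]
ft_force: [-0.5, 0.1, 0.7]
grip_width: 0.0223
grasp_force: 59.0
clock: 23.03
eef_pos: [0.5541, 0.0822, 0.0159]
tool_rot: [0.03, 1.0, 0.0, 0.0]
ft_force: [0.3, -0.3, -0.1]
grip_width: 0.0217
grasp_force: 59.0
```

```bash
python3 -m inch '[[[0,0,0],[0,0,0.006],1],[[0,0,0],[0,0,0.004],1],[[0,0,0],[0,0,0],1],[[0,0,0],[0,0,0],1]]'
python3 -m inch '[[[0,0,0],[0,0,0.004],1],[[0,0,0],[0,0,0],1],[[0,0,0],[0,0,0],1]]'
```

```text
clock: 23.37
eef_pos: [0.5539, 0.0821, 0.0126]
tool_rot: [0.03, 1.0, 0.0, -0.0]
ft_force: [-0.2, 1.0, 0.3]
grip_width: 0.0223
grasp_force: 59.0
clock: 23.62
eef_pos: [0.5542, 0.0821, 0.0118]
tool_rot: [0.03, 1.0, 0.0, 0.0]
ft_force: [-0.7, -0.3, 1.2]
grip_width: 0.0221
grasp_force: 59.2
```

```bash
python3 -m inch '[[[0,0,0],[0,0,0.002],1],[[0,0,0],[0,0,0],1],[[0,0,0],[0,0,0],0.4],[[0,0,0],[0,0,0],0],[[0,0,0],[0,0,0],-0.4],[[0,0,0],[0,0,0],-0.4],[[0,0,0],[0,0,0],-0.4],[[0,0,0],[0,0,-0.05],-0.4],[[0,0,0],[0,0,-0.1],-0.4],[[0,0,0],[0,0,-0.12],-0.6]]'
python3 -m inch '[[[0,0,0],[0,0,-0.12],-1],[[0,0,0],[0,0,-0.06],-1],[[0,0,0],[0,0,0],-1]]'
python3 plan.py 568.5 -347 150 190 568.5 -347 6 190
```

```text
clock: 24.45
eef_pos: [0.5517, 0.0817, 0.0902]
tool_rot: [0.03, 1.0, -0.0, -0.003]
ft_force: [-0.3, 0.1, -0.4]
grip_width: 0.0679
grasp_force: 0.0
clock: 24.7
eef_pos: [0.5576, 0.0826, 0.1516]
tool_rot: [0.03, 1.0, 0.001, 0.005]
ft_force: [0.8, 0.5, 1.2]
grip_width: 0.0851
grasp_force: 0.0
t 24.7 p [557.6  82.6 151.6] w 85.1 tilt [0.6  0.11]
turn [ 0.0002  0.0017 -0.0374] rows 3.0 | shift [ 0.2128 -1.4165  0.0054] rows 12.0
turn [0. 0. 0.] rows 0.0 | shift [0.   0.   0.48] rows 4.0
```

```bash
python3 -m inch '[[[0,0,-0.0187],[0,0,0],-1],[[0,0,-0.0187],[0,0,0],-1],[[0,0,0],[0.0144,-0.101,0],-1],[[0,0,0],[0.0144,-0.101,0],-1],[[0,0,0],[0.0144,-0.101,0],-1],[[0,0,0],[0.0144,-0.101,0],-1],[[0,0,0],[0.0144,-0.101,0],-1],[[0,0,0],[0.0144,-0.101,0],-1],[[0,0,0],[0.0144,-0.101,0],-1]]' >/dev/null
python3 -m inch '[[[0,0,0],[0.0144,-0.101,0],-1],[[0,0,0],[0.0144,-0.101,0],-1],[[0,0,0],[0.0144,-0.101,0],-1],[[0,0,0],[0.0144,-0.101,0],-1],[[0,0,0],[0.0144,-0.101,0],-1],[[0,0,0],[0.0144,-0.101,0],-1],[[0,0,0],[0.0144,-0.101,0],-1],[[0,0,0],[0,0,0],-1],[[0,0,0],[0,0,0],-1]]'
python3 plan.py 568.5 -347 50 190 568.5 -347 7 190
python3 - <<'E'
from h import *
t=cam("top"); s=cam("side")
for th in (150,170): print("heater",*blob(t,(257,204,287,234),lambda h:h[...,2]>th,.021))
cv2.imwrite("pics/m2.png",cv2.resize(np.vstack([t["img"][140:280,190:450,::-1],s["img"][150:400,190:450,::-1]]),None,fx=1.5,fy=1.5))
E
```

```text
clock: 26.2
eef_pos: [0.5671, -0.3477, 0.144]
tool_rot: [-0.086, 0.996, 0.001, -0.001]
ft_force: [0.5, 0.2, 0.0]
grip_width: 0.085
grasp_force: 0.0
t 26.2 p [ 567.1 -347.7  144. ] w 85.0 tilt [-0.09  0.1 ]
turn [ 0.0003 -0.0002 -0.0005] rows 1.0 | shift [-0.0049  0.0017  0.3132] rows 3.0
turn [0. 0. 0.] rows 0.0 | shift [0.     0.     0.1433] rows 2.0
heater [553.8487  81.3209] [23.8951 30.0254] -1.465911865234375
heater [553.6793  81.2968] [22.4722 28.4602] -0.4657440185546875
```

View pics/m2.png

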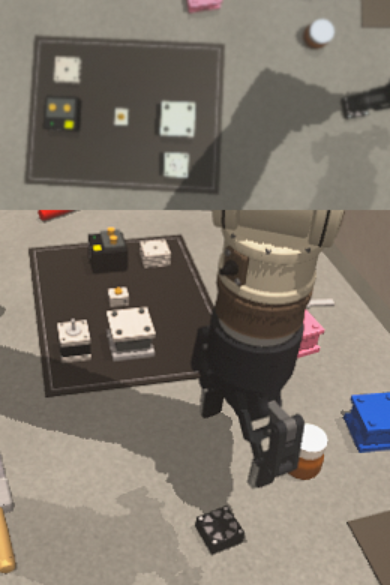

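Heater block sits midway at (120,117). The fan lies at (220,528) in the side part, below the gripper and still free.

```bash
python3 -m inch '[[[0,0,0],[-0.003,0.001,0.1],-1],[[0,0,0],[0,0,0.1],-1],[[0,0,0],[0,0,0.1],-1],[[0,0,0],[0,0,0.1],-1],[[0,0,0],[0,0,0.05],-1],[[0,0,0],[0,0,0],-1],[[0,0,0],[0,0,0],-1]]'
python3 -m inch '[[[0,0,0],[0,0,0],1],[[0,0,0],[0,0,0],1],[[0,0,0],[0,0,0],1],[[0,0,0],[0,0,0],1],[[0,0,0],[0,0,0],1],[[0,0,0],[0,0,0],1],[[0,0,0],[0,0,0],1],[[0,0,0],[0,0,0],1],[[0,0,0],[0,0,0],1]]'
python3 plan.py 568.5 -347 150 190  642.2 180.9 150 177.3
```

```text
clock: 26.88
eef_pos: [0.5684, -0.3437, 0.0099]
tool_rot: [-0.088, 0.996, 0.001, -0.001]
ft_force: [1.4, -0.1, 0.9]
grip_width: 0.0855
grasp_force: 0.0
clock: 27.63
eef_pos: [0.5703, -0.3465, 0.0131]
tool_rot: [-0.087, 0.996, -0.001, 0.002]
ft_force: [-0.8, 0.0, 6.1]
grip_width: 0.0377
grasp_force: 60.8
t 27.63 p [ 570.3 -346.5   13.1] w 37.7 tilt [ 0.21 -0.08]
turn [-0.0003  0.0005 -0.    ] rows 1.0 | shift [ 0.0062 -0.0007 -0.4564] rows 4.0
turn [0.     0.     0.0353] rows 2.0 | shift [-0.1625  1.7693  0.    ] rows 15.0
```

```bash
python3 -m inch '[[[0,0,0],[0,0,-0.04],1],[[0,0,0],[0,0,-0.1],1],[[0,0,0],[0,0,-0.12],1],[[0,0,0],[0,0,-0.12],1],[[0,0,0],[0,0,-0.08],1],[[0,0,0.0177],[0,0,0],1],[[0,0,0.0176],[0,0,0],1],[[0,0,0],[-0.009,0.0983,0],1],[[0,0,0],[-0.009,0.0983,0],1]]'
python3 -m inch '[[[0,0,0],[-0.009,0.0983,0],1],[[0,0,0],[-0.009,0.0983,0],1],[[0,0,0],[-0.009,0.0983,0],1],[[0,0,0],[-0.009,0.0983,0],1],[[0,0,0],[-0.009,0.0983,0],1],[[0,0,0],[-0.009,0.0983,0],1],[[0,0,0],[-0.009,0.0983,0],1],[[0,0,0],[-0.009,0.0983,0],1]]' >/dev/null
python3 -m inch '[[[0,0,0],[-0.009,0.0983,0],1],[[0,0,0],[-0.009,0.0983,0],1],[[0,0,0],[-0.009,0.0983,0],1],[[0,0,0],[-0.009,0.0983,0],1],[[0,0,0],[-0.009,0.0983,0],1],[[0,0,0],[-0.009,0.0983,0],1],[[0,0,0],[-0.009,0.0983,0],1],[[0,0,0],[-0.009,0.0983,0],1],[[0,0,0],[0,0,0],1],[[0,0,0],[0,0,0],1]]'
python3 plan.py 643 181 60 177.3  643 181 42 177.3
```

```text
clock: 28.38
eef_pos: [0.5766, -0.2881, 0.1496]
tool_rot: [0.026, 1.0, 0.0, 0.0]
ft_force: [0.6, 0.9, -0.0]
grip_width: 0.0377
grasp_force: 60.3
clock: 29.88
eef_pos: [0.6424, 0.184, 0.1492]
tool_rot: [0.022, 1.0, 0.0, 0.0]
ft_force: [0.1, -0.1, -0.2]
grip_width: 0.0377
grasp_force: 60.4
t 29.88 p [642.4 184.  149.2] w 37.7 tilt [0.01 0.01]
turn [0.     0.     0.0005] rows 1.0 | shift [-0.0026 -0.0099  0.2974] rows 3.0
turn [0. 0. 0.] rows 0.0 | shift [0.   0.   0.06] rows 1.0
```

```bash
python3 -m inch '[[[0,0,0],[-0.002,-0.008,0.1],1],[[0,0,0],[0,0,0.1],1],[[0,0,0],[0,0,0.09],1],[[0,0,0],[0,0,0.05],1],[[0,0,0],[0,0,0],1],[[0,0,0],[0,0,0],1]]'
python3 - <<'E'
from h import *
s=cam("side"); cv2.imwrite("pics/f1.png",cv2.resize(s["img"][140:240,210:330,::-1],None,fx=5,fy=5,interpolation=cv2.INTER_CUBIC))
E
```

```text
clock: 30.38
eef_pos: [0.6423, 0.1782, 0.0465]
tool_rot: [0.025, 1.0, -0.0, -0.001]
ft_force: [0.7, 0.1, 0.1]
grip_width: 0.0378
grasp_force: 60.4
```

View pics/f1.png

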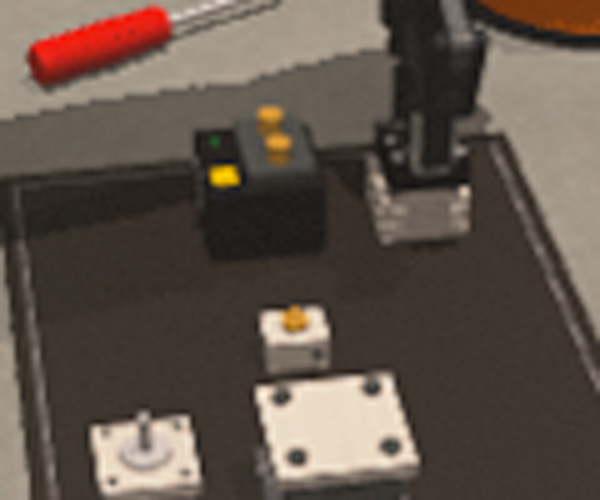

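The fan hangs just above the heat sink (at (420,175) in the crop), well lined up. I'll lower it in small steps until contact.

```bash
python3 -m inch '[[[0,0,0],[0,0.003,0.007],1],[[0,0,0],[0,0,0.005],1],[[0,0,0],[0,0,0],1],[[0,0,0],[0,0,0],1]]'
python3 -m inch '[[[0,0,0],[0,0,0.005],1],[[0,0,0],[0,0,0],1],[[0,0,0],[0,0,0],1]]'
```

```text
clock: 30.77
eef_pos: [0.6437, 0.1808, 0.0444]
tool_rot: [0.024, 1.0, 0.0, 0.001]
ft_force: [0.2, 0.4, 0.1]
grip_width: 0.0379
grasp_force: 60.4
clock: 31.02
eef_pos: [0.6431, 0.1807, 0.0419]
tool_rot: [0.024, 1.0, 0.0, 0.0]
ft_force: [0.3, 0.3, 0.1]
grip_width: 0.0378
grasp_force: 60.4
```

```bash
python3 -m inch '[[[0,0,0],[0,0,0.006],1],[[0,0,0],[0,0,0],1],[[0,0,0],[0,0,0],1]]'
python3 -m inch '[[[0,0,0],[0,0,0.003],1],[[0,0,0],[0,0,0],1],[[0,0,0],[0,0,0],1]]'
```

```text
clock: 31.27
eef_pos: [0.6433, 0.1807, 0.0402]
tool_rot: [0.024, 1.0, 0.0, 0.0]
ft_force: [0.1, -0.2, 0.6]
grip_width: 0.0377
grasp_force: 60.4
clock: 31.52
eef_pos: [0.6433, 0.1808, 0.0401]
tool_rot: [0.024, 1.0, 0.0, 0.0]
ft_force: [-1.9, 0.1, 5.4]
grip_width: 0.0378
grasp_force: 61.0
```

Contact. I'll release, rise and withdraw toward the right.

```bash
python3 -m inch '[[[0,0,0],[0,0,0],0.3],[[0,0,0],[0,0,0],0],[[0,0,0],[0,0,0],-0.4],[[0,0,0],[0,0,0],-0.8],[[0,0,0],[0,0,0],-1],[[0,0,0],[0,0,0],-1],[[0,0,0],[0,0,-0.05],-1],[[0,0,0],[0,0,-0.12],-1],[[0,0,0],[0,0,-0.13],-1],[[0,0,0],[0,0,-0.1],-1]]'
python3 -m inch '[[[0,0,0],[0.05,-0.1,0],-1],[[0,0,0],[0.05,-0.1,0],-1],[[0,0,0],[0.05,-0.1,0],-1],[[0,0,0],[0.05,-0.1,0],-1],[[0,0,0],[0.05,-0.1,0],-1],[[0,0,0],[0.05,-0.1,0],-1],[[0,0,0],[0.05,-0.1,0],-1],[[0,0,0],[0.05,-0.1,0],-1],[[0,0,0],[0.05,-0.1,0],-1],[[0,0,0],[0.05,-0.1,0],-1]]' >/dev/null
python3 -m inch '[[[0,0,0],[0.05,-0.1,0],-1],[[0,0,0],[0.05,-0.1,0],-1],[[0,0,0],[0.05,-0.1,0],-1],[[0,0,0],[0.05,-0.1,0],-1],[[0,0,0],[0,0,0],-1],[[0,0,0],[0,0,0],-1]]'
python3 - <<'E'
from h import *
t=cam("top"); s=cam("side"); b=lambda th:lambda h:h[...,2]>th
print("motor",*blob(t,(290,230,326,268),b(172),.043)); print("heater",*blob(t,(257,204,287,234),b(160),.021))
print("rail",*blob(t,(285,195,332,242),b(175),.047))
print("sink px",px(t,[.6417,.181,.047]),px(s,[.6417,.181,.047]))
cv2.imwrite("pics/end.png",np.hstack([cv2.resize(t["img"][150:270,200:340,::-1],(400,343),interpolation=cv2.INTER_CUBIC),cv2.resize(s["img"][140:260,210:350,::-1],(400,343),interpolation=cv2.INTER_CUBIC)]))
E
```

```text
clock: 32.35
eef_pos: [0.6435, 0.1807, 0.1616]
tool_rot: [0.024, 1.0, 0.0, 0.001]
ft_force: [1.2, 1.4, 1.6]
grip_width: 0.0849
grasp_force: 0.0
clock: 33.68
eef_pos: [0.4128, -0.2302, 0.1592]
tool_rot: [0.026, 1.0, 0.0, 0.0]
ft_force: [0.2, 0.8, 0.1]
grip_width: 0.0851
grasp_force: 0.0
motor [465.3932 -18.5227] [40.6446 41.614 ] -2.0979995727539062
heater [553.8093  81.2288] [22.9838 29.1822] -1.9794692993164062
rail [547.5444 -21.8687] [59.0683 59.3961] -3.6526641845703125
sink px [[232.9771 184.6114]] [[293.1961 168.458 ]]
```

View pics/end.png

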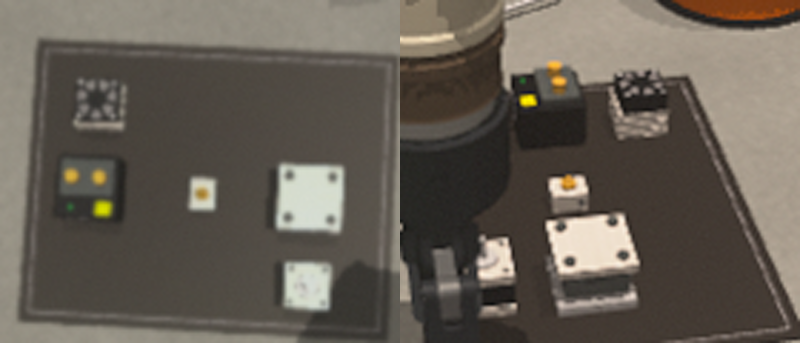

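All four parts are placed in the final views: the fan sits centred on the heat sink at (98,100), with the heater block at (202,194) and the motor at (306,286). The arm is clear.

```bash
python3 -c "
from workcell import workorder; print(workorder.job_done())"
```

```text
the job is handed in; nothing more can be done
None
```

I placed all four parts as asked and handed in the job after about 34 s; the hand-in returned no verdict, but by camera positions were within about 2 mm of target and parts square within about 3°, the fan on the heat sink checked by eye only.

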